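Vent the watch leak tester and hold its sprung lid just below balance

TASK

I am going to trim the hinge spring of the leak tester and need your hand on its lid: first vent the chamber by pressing the blue plunger right down to its stop and keeping it down for about a second, then let it come back up. Then take the lid by its black handle and raise it past its balance point, to feel the spring take over, but keep hold of it so that it does not swing back onto its open stop. Ease it back to just below the balance point, where it leans on you to close again, and finish holding it still there by the handle; leave everything else on the bench and on the tester where it lies.

Things in the scene. Friction and masses are not known exactly. Their poses are not given: they have to be found in the camera images.
- tester: Leak tester for watch cases, fixed: white housing 280 x 280 mm, light grey deck 85 mm above the bench. Origin: centre of its underside; x points from its front (towards the robot) to its back (hinge), y to its left, z up; it may be turned by up to 0.3 rad. The aluminium chamber, a drum 140 mm across in the middle of the deck, rises 40 mm above it. A gauge lies rear right, a watch on the deck's left.
- vent (a joint): Travel of the vent plunger in m: 0 = up (its rest), 0.010 = down on its stop. A spring pushes it up: 3 N at the start of the travel, 8 N at the stop. It returns by itself when let go.
- vent_top (a point): Centre of the top face of the blue mushroom head (28 mm diameter, 12 mm high) of the vent plunger, at the front right corner of the tester's deck (at x = -105, y = -105 mm in the tester's frame), 135 mm above the bench when up. It is pressed straight down and moves with the plunger.
- lid (a joint): Opening angle of the lid, rad: 0 = shut and level; it swings up and back, open stop at 1.65. The lid weighs 0.75 kg; a torsion spring at the hinge carries part of it. Balance point at 1.10 rad (63 degrees): below it the lid falls shut by itself, above it it swings open by itself. Shut, it takes 1 N at the handle to lift; near balance only some tenths of a newton.
- lid_handle (a point): Middle of the black grip of the lid's handle (moves with the lid): a bar sticking out of the lid's front, along the tester's -x when shut; 52 mm long, 18 mm wide (tester's y), 18 mm high. 204 mm in front of the hinge axis and 4 mm above it; 137 mm above the bench and 52 mm above the deck when shut; 36 mm clear of the lid's rim. Its flat sides face along the tester's y at any opening.
- lid_hinge (a point): Middle of the lid's hinge axis, which runs along the tester's y axis, 92 mm behind the tester's centre and 133 mm above the bench. The lid is a round aluminium ring 152 mm in diameter and 18 mm thick with a clear window.
- watch: Bystander: steel watch head, 41 mm diameter, 11 mm high, dark blue dial, lying on the left of the tester's deck. Origin: centre of its underside.
- loupe: Bystander: black eyeglass loupe, 36 mm diameter, 34 mm high, on the bench in front of the tester. Origin: centre of its underside.
- holder: Bystander: steel movement holder with a watch movement on top, 64 x 72 x 33 mm, on the right. Origin: centre of its underside.
- driver_stand: Bystander: round aluminium stand with six small screwdrivers, 100 mm diameter, 98 mm high, on the right. Origin: centre of its underside.
- oil_stand: Bystander: black stand with four coloured oil pots, 36 x 120 x 22 mm, on the right. Origin: centre of its underside.
- tray: Bystander: white parts tray, 160 x 210 x 24 mm, on the left. Origin: centre of its underside.
- dust_dome: Bystander: clear dust cover with a white knob on a black base, 88 mm diameter, 67 mm high, on the left. Origin: centre of its underside.
- tweezers: Bystander: steel tweezers, about 130 x 12 x 5 mm, lying on the bench on the left, near the robot. Origin: near their middle, on the underside.

How it is judged:
On the way, in this order (a step that is already met when the one before it is completed fails the run):
1. the vent plunger is pressed down to its stop (at least 8.5 of 10 mm) and kept down for half a second (value of joint vent above 0.0085 m), for 0.5 s.
2. with the plunger up again, the lid is raised past its balance point (beyond 1.17 rad), held by the robot (value of joint lid above 1.17 rad and value of joint vent below 0.002 m and contact force between lid and the fingers above 0.3 N), for 0.2 s.
At the end, for the whole second after the job is handed in: The lid stands still at 0.80 to 1.07 rad, just below its balance point (1.10), carried by the fingers at its handle (contact over 0.3 N, grasp point within 50 mm of the grip's middle); the vent plunger is up again (within 2 mm); every other thing is within 20 mm of where it was (value of joint lid between 0.8 and 1.07 rad and velocity of joint lid between -0.08 and 0.08 rad/s and contact force between lid and the fingers above 0.3 N and distance between the grasp point and lid_handle below 0.05 m and value of joint vent below 0.002 m and distance of each of watch, loupe, holder, driver_stand, oil_stand, tray, dust_dome, tweezers from where it was at the start of the episode below 0.02 m); the arm keeps its last pose, push and grip.
It fails at once if the lid swings back onto its open stop (beyond 1.58 rad) (value of joint lid above 1.58 rad).
It fails at once if a bystander is moved by more than 20 mm (distance of any of watch, loupe, holder, driver_stand, oil_stand, tray, dust_dome, tweezers from where it was at the start of the episode above 0.02 m).
It also fails if it takes over 54 s, if anything falls off the work surface, if the arm or the gripper's body presses on something with over 40 N, if the wrist force passes 120 N, or if a joint passes its speed limit or range.

ROBOT

A 6-joint arm with a two-finger parallel gripper is mounted at the origin on the work surface. World frame = base frame: x ahead of the robot, y to its left, z up, the work surface at z = 0. Lengths are in m, angles in rad, forces in N, time in s.
With the tool pointing down it reaches from about 0.275 to 0.85 m from the base axis. Payload 5.2 kg.
Tool frame: the origin (TCP) lies at the very end of the fingers, on their centre line; the grasp point (between the pads) lies manip.tcp_to_grasp behind it (manip.tcp_to_grasp is the distance from the TCP to the grasp point, in m); z points along the fingers, x is the direction in which the jaws open and shut, and the axes are right-handed (so a half turn about z gives the same grasp; the last joint's range is limited). The gripper opens to 85 mm and grips with 20 to 120 N. Pads are 22 mm wide; open, the fingers measure 114 mm over their backs; the gripper's body (76 mm by 85 mm) begins 54 mm behind the grasp point. The pads swing forward as they close: fully open they stand 13 mm farther back than shut.
Start: joints at [-1.329, 0.259, 1.535, -0, 1.348, -0.203], TCP at [0.237, -0.496, 0.231] pointing down, gripper open.
Joint ranges: [-3.14, 3.14], [-0.91, 2.08], [0.19, 2.58], [-1.22, 4.36], [0.22, 2.71], [-3.12, 3.12]. Speed limits (rad/s): [2.57, 2.57, 3.14, 3.14, 3.14, 3.14].

INTERFACE

Orientations are given as a 3x3 rotation matrix whose columns are the frame's x, y, z axes.
In Python, from plant import manip gives the robot as it stands. Calls block until the motion is done:
- manip.move_pose(position, orientation): joint-space move of the TCP to a pose.
- manip.line_to(position, ori=None, speed=0.15, contact_N=None): straight line of the TCP; ori=None keeps the orientation; speed is the mean speed in m/s. With contact_N (N) it stops when the force on the tool has changed by that much, and returns True; else False.
- manip.goto_joints(angles): joint-space move.
- manip.grip(opening, squeeze=None): opening from 0.0 (shut) to 1.0 (fully open); squeeze is the grip in N (None keeps the last); returns when the fingers have stopped.
- manip.hold(seconds).
- manip.ik(position, orientation): joint angles nearest the present ones, or None.
- manip.get_state(): the state.
- manip.read_camera(name): name is "side" or "top"; returns a dict with "color" (400x640x3 uint8, red, green, blue), "range_z" (400x640 float32, m along the optical axis (not along the pixel's ray), 0 where there is no reading), "fx", "fy", "cx", "cy" (pixels), "R" (3x3) and "t" (3): a world point X has camera coordinates R X + t. Camera axes: x right, y down, z forward; pixel columns grow to the right and rows downward; lengths in m; the calibration is good to about 2 mm. A picture is of the moment at which its call begins.
A pose or a line that the arm cannot do raises manip.Unreachable and nothing moves.
- manip.hand_in(): hands the job in, once; it reports no verdict.
The state is a dict: "time": time; "joint_pos": joint angles; "dq": joint speeds; "joint_efforts": joint torques, N m; "position": TCP position; "tcp_rot": TCP orientation; "wrist_force": force on the tool from outside, world axes, zero at the start; "ft_torque": the same for the moment, N m; "width": opening from 0.0 (shut) to 1.0 (fully open).
Only numpy, scipy, OpenCV 4.12 (cv2) and the standard library are available. Lean on these libraries where they do the work, as an engineer would, in place of code of your own. Each camera call takes 0.05 s, during which the arm holds its last target. There are 200 camera calls.

## Working session

There is one attempt and no reset: what is moved stays moved. The work goes in short steps, each a Python script; the robot and the scene stay as the last script left them, time stands still between calls to the robot, and variables do not carry over. Pictures are saved under pics/ and viewed, about 8 in all and at most 12, crops included, and the job is handed in when it is done.

```bash
ls; mkdir -p pics; python3 - <<'E'
from plant import manip
import cv2,numpy as np
for n in("top","side"):
    c=manip.read_camera(n); cv2.imwrite(f"pics/{n}0.png",c["color"][:,:,::-1]); np.savez(f"{n}0.npz",**c)
    print(n,c["R"].round(3).tolist(),c["t"],c["fx"],c["cx"],c["cy"])
print(manip.tcp_to_grasp,manip.get_state())
E
```

```text
pics
top [[0.022, -1.0, -0.018], [-0.992, -0.02, -0.128], [0.127, 0.021, -0.992]] [-0.00288717  0.53920284  1.09391844] 374.02950144639465 320.67265821232235 201.24905372875193
side [[0.984, -0.179, -0.0], [-0.123, -0.673, -0.729], [0.13, 0.718, -0.684]] [-0.51007328  0.13000958  1.1641563 ] 442.23671441022856 314.35143319526316 198.7579500214383
0.0187 {'time': 0.1, 'joint_pos': array([-1.32880355e+00,  2.59278857e-01,  1.53600161e+00, -1.33453888e-05,
        1.34803614e+00, -2.02748317e-01]), 'dq': array([-0.00078809,  0.00048513, -0.00177621,  0.00051498,  0.00240718,
        0.00063266]), 'joint_efforts': array([ 2.79438616e-03, -4.46966386e+01, -2.91246361e+01, -2.82314750e-04,
        6.01909749e-03,  8.23700532e-06]), 'position': array([ 0.23654346, -0.49598076,  0.23054193]), 'tcp_rot': array([[ 4.30226490e-01, -9.02720879e-01, -4.25759819e-04],
       [-9.02719395e-01, -4.30226571e-01,  1.67059834e-03],
       [-1.69125719e-03, -3.34394012e-04, -9.99998514e-01]]), 'wrist_force': array([ 0.27178396,  0.5990406 , -0.49251906]), 'ft_torque': array([-0.04462306,  0.04099915, -0.01464023]), 'width': 0.9957208411100672}
```

View pics/top0.png

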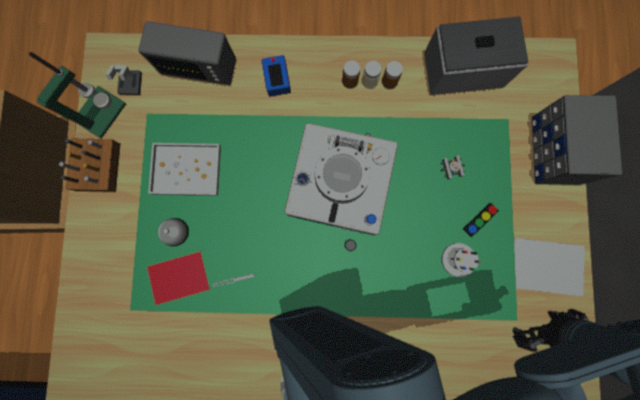

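View pics/side0.png

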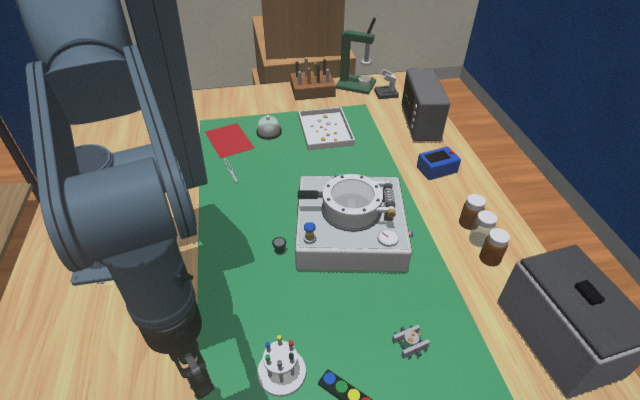

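The top view shows the tester centred at about (342,180), vent head (371,219), handle (333,212), loupe (350,245). In the side view the vent is at (310,228) and the handle at (310,195). Next I'll fit the tester pose.

```bash
cat > h.py <<'E'
import numpy as np,cv2
def cloud(c):
    v,u=np.mgrid[:400,:640]; z=c["range_z"]
    P=np.stack([(u-c["cx"])/c["fx"]*z,(v-c["cy"])/c["fy"]*z,z],-1)
    W=(P-c["t"])@c["R"]; W[z<=0]=np.nan
    return W
E
python3 - <<'E'
from h import *
for n in("top","side"):
    c=np.load(f"{n}0.npz"); W=cloud(c); rgb=c["color"].astype(int)
    x,y,z=W[...,0],W[...,1],W[...,2]
    box=(x>.3)&(x<.85)&(y>-.3)&(y<.25)
    d=box&(z>.078)&(z<.093); lab=cv2.connectedComponentsWithStats(d.astype(np.uint8))
    k=1+np.argmax(lab[2][1:,4]); p=W[lab[1]==k]
    print(n,"deck z",np.median(p[:,2]),cv2.minAreaRect(p[:,:2].astype(np.float32)*1000))
    r,g,b=rgb[...,0],rgb[...,1],rgb[...,2]
    m=box&(b>r+50)&(b>g+30)&(z>.1)&(z<.16)
    t=W[m&(z>np.nanmax(np.where(m,z,0))-.006)]
    print("vent",m.sum(),len(t),t.mean(0),t.max(0))
    m=box&(rgb.max(-1)<60)&(z>.11)&(z<.17); lab=cv2.connectedComponentsWithStats(m.astype(np.uint8))
    for i in range(1,lab[0]):
        if lab[2][i,4]>15:
            p=W[lab[1]==i]; print("blk",lab[2][i],p.mean(0),cv2.minAreaRect(p[:,:2].astype(np.float32)*1000))
E
```

```text
top deck z 0.08428391052052397 ((604.446044921875, -49.815521240234375), (278.57220458984375, 279.2231750488281), 78.42796325683594)
vent 68 60 [ 0.48135212 -0.1320294   0.13366978] [ 0.49382176 -0.12082182  0.13748317]
blk [329 202   9  20  95] [ 0.49588518 -0.02776804  0.14430062] ((497.5371398925781, -28.363903045654297), (13.741657257080078, 53.214439392089844), 77.34163665771484)
side deck z 0.08626427057071173 ((605.8463134765625, -51.14830017089844), (283.60235595703125, 279.6910705566406), 78.70301055908203)
vent 85 73 [ 0.48194153 -0.13532297  0.13551874] [ 0.49511101 -0.12267555  0.13871386]
blk [298 191  20   8  84] [ 0.49387991 -0.03526794  0.14129994] ((495.058837890625, -32.59157180786133), (13.76113510131836, 47.878929138183594), 78.23931884765625)
```

```bash
cat >> h.py <<'E'
C=np.array([.605,-.0505,0]); YAW=-.1997
c_,s_=np.cos(YAW),np.sin(YAW)
T=np.array([[c_,-s_,0],[s_,c_,0],[0,0,1]])
def w(p): return C+T@np.array(p)
def ori(pitch,sg=1):  # approach pitched below the tester's +x, jaws along tester y
    z=np.array([np.cos(pitch),0,-np.sin(pitch)]); x=np.array([0,sg,0.])
    return T@np.stack([x,np.cross(z,x),z],1)
def handle(th,dx=0): # handle middle in world, lid at th
    r=.204; return w([.092-r*np.cos(th)+.004*np.sin(th),0,.133+r*np.sin(th)+.004*np.cos(th)])
def tcp(th,p0,sg,back=0,g=.0187):
    R=ori(p0+th,sg); return handle(th)+R[:,2]*(g-back),R
VENT=w([-.105,-.105,.135])
E
python3 - <<'E'
from h import *
from plant import manip
print(VENT)
for sg in(1,-1):
    print("vent",sg,manip.ik(VENT+[0,0,.1],ori(np.pi/2,sg)))
    for p0 in(.3,.5,.65,.8,.95):
        out=[]
        for th,b in((0,.1),(0,0),(.3,0),(.6,0),(.9,0),(1.0,0),(1.25,0)):
            q=manip.ik(*tcp(th,p0,sg,b)); out.append(None if q is None else np.round(q,2).tolist())
        print(sg,p0,[o is not None for o in out],out[0],out[1],out[-1])
E
```

```text
[ 0.48125735 -0.13258384  0.135     ]
vent 1 [-0.49265139  0.16419398  1.64660348  0.          1.33079519 -1.86374771]
1 0.3 [False, False, True, True, True, True, True] None None [-0.26, 0.37, 1.19, 0.0, 1.56, -1.64]
1 0.5 [False, False, False, True, True, True, True] None None [-0.26, 0.51, 0.99, -0.01, 1.82, -1.63]
1 0.65 [False, True, True, True, True, True, True] None [-0.39, 0.15, 2.55, 2.82, 0.49, 1.74] [-0.25, 0.61, 0.85, -0.02, 2.01, -1.63]
1 0.8 [True, False, True, True, True, True, True] [-0.43, -0.3, 2.45, 0.6, 0.28, -2.31] None [-0.25, 0.73, 0.7, -0.03, 2.2, -1.63]
1 0.95 [True, False, True, True, True, True, True] [-0.37, -0.24, 2.29, 0.22, 0.49, -1.91] None [-0.25, 0.84, 0.54, -0.04, 2.39, -1.64]
vent -1 [-0.49265139  0.16419398  1.64660348  0.          1.33079519  1.27784494]
-1 0.3 [False, False, True, True, True, True, True] None None [-0.26, 0.37, 1.19, 0.0, 1.56, 1.51]
-1 0.5 [False, False, False, True, True, True, True] None None [-0.26, 0.51, 0.99, -0.01, 1.82, 1.51]
-1 0.65 [False, True, True, True, True, True, True] None [-0.39, 0.15, 2.55, 2.82, 0.49, -1.4] [-0.25, 0.61, 0.85, -0.02, 2.01, 1.51]
-1 0.8 [True, False, True, True, True, True, True] [-0.43, -0.3, 2.45, 0.6, 0.28, 0.83] None [-0.25, 0.73, 0.7, -0.03, 2.2, 1.51]
-1 0.95 [True, False, True, True, True, True, True] [-0.37, -0.24, 2.29, 0.22, 0.49, 1.24] None [-0.25, 0.84, 0.54, -0.04, 2.39, 1.5]
```

```bash
python3 - <<'E'
from h import *
from plant import manip
R=ori(np.pi/2,-1)
manip.grip(0.0,squeeze=30)
manip.move_pose(VENT+[0,0,.08],R); manip.hold(.2)
f0=manip.get_state()["wrist_force"][2]
manip.line_to(VENT+[0,0,.012],speed=.15)
print(manip.line_to(VENT+[0,0,-.008],speed=.03,contact_N=2),manip.get_state()["position"],f0)
p=manip.get_state()["position"]
for i in range(16):
    p=p+[0,0,-.001]
    manip.line_to(p,speed=.02); s=manip.get_state(); f=s["wrist_force"][2]-f0
    print(round(s["position"][2],4),round(f,2))
    if f>13: break
manip.hold(1.0); s=manip.get_state(); print(s["position"],s["wrist_force"],s["time"])
E
```

```text
True [ 0.48159038 -0.13275211  0.13260146] 0.2825380799909602
0.1318 4.55
0.1307 4.88
0.1297 5.23
0.1288 5.06
0.1278 6.05
0.1269 6.07
0.1259 6.55
0.1251 6.9
0.125 15.56
[ 0.48178173 -0.1328246   0.12498747] [-3.66661623  2.25147568 14.62382674] 7.0417
```

```bash
cat >> h.py <<'E'
P0=1.05
def tp(th,back=0,k=.8):
    R=ori(P0+k*th,-1); return handle(th)+R[:,2]*(.0187-back),R
E
python3 - <<'E'
from h import *
from plant import manip
manip.line_to(VENT+[0,0,.11],speed=.15)
manip.grip(0.55)
for a in((0,.11),(0,0),(.6,0),(1.25,0)):
    q=manip.ik(*tp(*a)); print(a,None if q is None else q.round(2))
manip.move_pose(*tp(0,.11))
for b in (.07,.04):
    try: manip.line_to(tp(0,b)[0],ori=tp(0,b)[1],speed=.1)
    except manip.Unreachable as e: print("unreach",b,e); break
s=manip.get_state(); print(s["position"],s["joint_pos"].round(2),s["wrist_force"],s["time"])
c=manip.read_camera("side"); cv2.imwrite("pics/s1.png",cv2.resize(c["color"][100:300,180:460,::-1],None,fx=2.8,fy=2.8))
for a in((0,0),(.3,0),(.6,0),(1.25,0)):
    q=manip.ik(*tp(*a)); print(a,None if q is None else q.round(2))
E
```

```text
(0, 0.11) [-0.35 -0.21  2.18  0.12  0.66  1.34]
(0, 0) [-0.33  0.06  2.23  0.19  0.34  1.28]
(0.6, 0) [-0.28  0.2   1.6   0.    1.29  1.49]
(1.25, 0) [-0.25  0.73  0.7  -0.03  2.2   1.51]
[ 0.48483173 -0.02616132  0.15569546] [-0.33 -0.04  2.22  0.15  0.45  1.31] [ 0.26323037 -0.77242965 -0.0857027 ] 10.2083
(0, 0) [-0.33  0.06  2.23  0.19  0.34  1.28]
(0.3, 0) [-0.3   0.07  1.94  0.04  0.85  1.45]
(0.6, 0) [-0.28  0.2   1.6   0.    1.29  1.49]
(1.25, 0) [-0.25  0.73  0.7  -0.03  2.2   1.51]
```

View pics/s1.png

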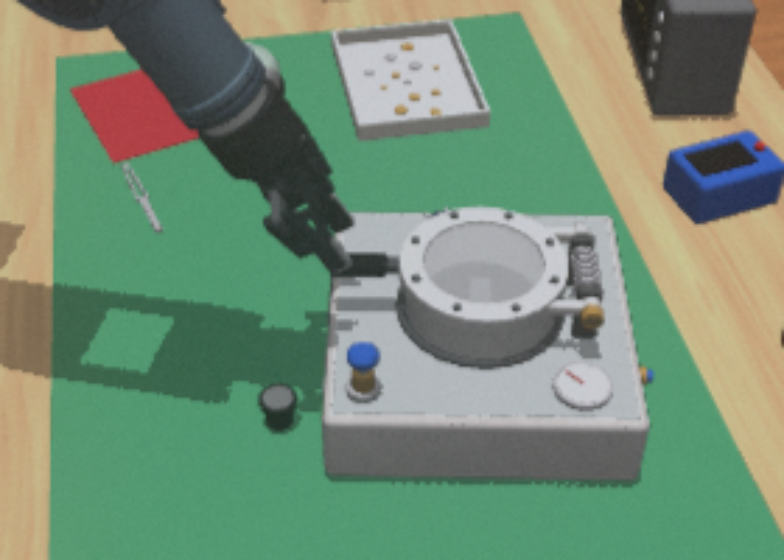

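The crop shows the fingers astride the black handle's front end at (350,265) and the blue plunger up again at (363,355). Next I'll close and try a small lift.

```bash
python3 - <<'E'
from h import *
from plant import manip
def st(l):
    s=manip.get_state(); print(l,s["position"].round(4),s["wrist_force"].round(1),s["ft_torque"].round(2),round(s["width"],3),round(s["time"],2))
print(manip.line_to(*tp(0),speed=.05,contact_N=8)); st("in")
manip.grip(0.0,squeeze=25); st("grip")
for th in (.05,.1,.2):
    manip.line_to(*tp(th),speed=.04); st(th)
c=manip.read_camera("side"); cv2.imwrite("pics/s2.png",cv2.resize(c["color"][100:300,180:460,::-1],None,fx=2.8,fy=2.8))
E
```

```text
False
in [ 0.5044 -0.0301  0.1208] [ 0.1  0.8 -0.5] [0.05 0.19 0.05] 0.551 11.21
grip [ 0.5044 -0.0298  0.1211] [0.7 4.2 1. ] [0.44 0.12 0.17] 0.207 11.57
0.05 [ 0.5042 -0.0298  0.1306] [ 4.   4.5 -2. ] [0.65 0.05 0.24] 0.205 11.97
0.1 [ 0.5045 -0.0298  0.1402] [ 3.1  5.2 -2.6] [0.71 0.07 0.23] 0.202 12.36
0.2 [ 0.5064 -0.0302  0.1593] [ 4.6  5.1 -2.4] [0.76 0.06 0.19] 0.208 13.0
```

View pics/s2.png

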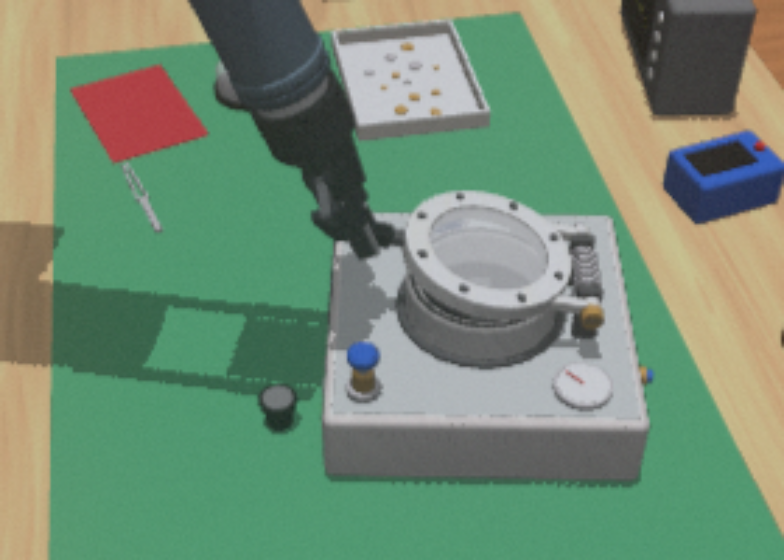

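The picture shows the lid lifted with the chamber and handle gripped at (370,238). I'll continue to just past balance and check the force at each step.

```bash
cat >> h.py <<'E'
def lidangle(c):
    "lid angle from the ring's points: plane fit of the cloud above the chamber"
    P=(cloud(c).reshape(-1,3)-C)@T; rgb=c["color"].reshape(-1,3).astype(int)
    m=(abs(P[:,1])<.08)&(P[:,0]>-.08)&(P[:,0]<.12)&(P[:,2]>.17)&(P[:,2]<.34)&(rgb.min(1)>90)
    r=P[m]-[.092,0,.133]; a=np.arctan2(r[:,2],-r[:,0]); return np.median(a),np.percentile(a,[10,90]),m.sum()
E
python3 - <<'E'
from h import *
from plant import manip
for th in np.r_[np.arange(.3,1.21,.1),1.25]:
    manip.line_to(*tp(th),speed=.06); s=manip.get_state()
    print(round(th,2),s["position"].round(4),s["wrist_force"].round(1),s["ft_torque"].round(2),round(s["width"],3),round(s["time"],2))
    if np.linalg.norm(s["wrist_force"])>25: break
manip.hold(.3)
c=manip.read_camera("side"); print(lidangle(c)); cv2.imwrite("pics/s3.png",cv2.resize(c["color"][100:300,180:460,::-1],None,fx=2.8,fy=2.8))
print(lidangle(manip.read_camera("top")))
E
```

```text
0.3 [ 0.5103 -0.031   0.1785] [ 2.4  3.9 -1.1] [0.66 0.03 0.07] 0.207 13.53
0.4 [ 0.516  -0.0322  0.1972] [ 1.2  4.8 -2.5] [0.75 0.   0.09] 0.204 14.0
0.5 [ 0.5237 -0.0338  0.2154] [ 1.5  4.8 -1.5] [ 0.72  0.06 -0.04] 0.207 14.47
0.6 [ 0.5331 -0.0357  0.2326] [-0.6  4.4  0.8] [ 0.74  0.06 -0.05] 0.206 14.95
0.7 [ 0.544  -0.0379  0.2487] [-1.2  5.9 -0.4] [ 0.73  0.1  -0.13] 0.208 15.43
0.8 [ 0.5564 -0.0404  0.2634] [-0.7  5.4  0.6] [ 0.75  0.27 -0.15] 0.204 15.9
0.9 [ 0.5702 -0.0432  0.2769] [-0.9  4.4  0.5] [ 0.71  0.34 -0.2 ] 0.209 16.38
1.0 [ 0.5853 -0.0464  0.2889] [-1.7  4.8  0.6] [ 0.71  0.39 -0.28] 0.207 16.85
1.1 [ 0.6014 -0.0496  0.2992] [-1.3  4.7  1.4] [ 0.78  0.52 -0.3 ] 0.203 17.32
1.2 [ 0.6185 -0.0531  0.3079] [-1.7  3.6  2. ] [ 0.71  0.55 -0.39] 0.204 17.8
1.25 [ 0.6275 -0.055   0.3117] [-1.3  4.2  1.8] [ 0.72  0.47 -0.4 ] 0.205 18.11
(np.float64(1.2967053571845302), array([1.22099475, 1.40936127]), np.int64(592))
(np.float64(1.2741264169733404), array([1.21040039, 1.3310772 ]), np.int64(28))
```

View pics/s3.png

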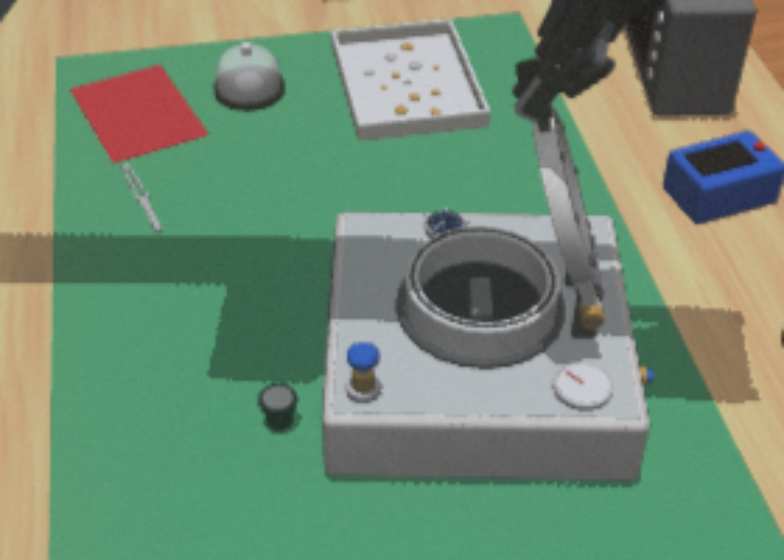

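The picture shows the lid near-upright, still held at (540,110), with the watch (445,222) in place. Kinematics give 1.25 rad. The cloud estimate is 1.27–1.30 rad, which includes the ring's thickness. I'll ease back to 0.94.

```bash
python3 - <<'E'
from h import *
from plant import manip
for th in (1.17,1.09,1.01,.94):
    manip.line_to(*tp(th),speed=.04); s=manip.get_state()
    print(th,s["position"].round(4),s["wrist_force"].round(1),round(s["width"],3),round(s["time"],2))
manip.hold(1.0); s=manip.get_state()
g=T.T@(s["position"]-.0187*s["tcp_rot"][:,2]-C)-[.092,0,.133]; print("kin angle",np.arctan2(g[2],-g[0])-.0196,np.hypot(g[0],g[2]),g[1])
c=manip.read_camera("side"); print(lidangle(c)); cv2.imwrite("pics/s4.png",c["color"][:,:,::-1])
a=np.load("side0.npz")["color"].astype(int); d=abs(c["color"].astype(int)-a).max(-1)
t=manip.read_camera("top"); print(lidangle(t))
E
```

```text
1.17 [ 0.6139 -0.0522  0.3058] [2.  4.3 3.3] 0.21 19.04
1.09 [ 0.6002 -0.0494  0.2986] [1.6 4.6 3.1] 0.202 19.58
1.01 [ 0.5872 -0.0467  0.2903] [1.  5.1 3.9] 0.208 20.12
0.94 [ 0.5764 -0.0445  0.2821] [0.9 6.5 3.1] 0.208 20.62
kin angle 0.9418963684719398 0.20411795756248305 0.00015088469790810414
(np.float64(1.0248991995650012), array([0.94032819, 1.13253309]), np.int64(1195))
(np.float64(1.1064528670673552), array([1.07050186, 1.16659049]), np.int64(20))
```

View pics/s4.png

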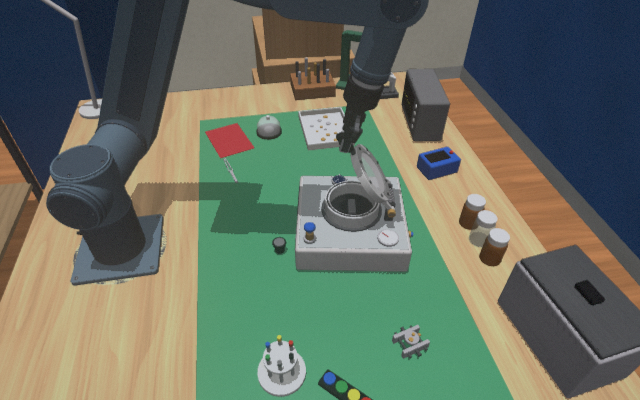

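The picture shows the lid part open and held at (348,150), the plunger up at (310,228), and all bystanders where they were. My crude cloud angle disagrees with kinematics (1.02 against 0.94), so I'll do a proper plane fit before handing in.

```bash
python3 - <<'E'
from h import *
from plant import manip
c=manip.read_camera("side"); P=(cloud(c).reshape(-1,3)-C)@T; rgb=c["color"].reshape(-1,3).astype(int)
r=P-[.092,0,.133]
u=-r[:,0]*np.cos(.94)+r[:,2]*np.sin(.94); n=r[:,0]*np.sin(.94)+r[:,2]*np.cos(.94)
m=(abs(P[:,1])<.07)&(u>.03)&(u<.165)&(abs(n)<.035)&(rgb.min(1)>70)
sl=np.polyfit(u[m],n[m],1); 
for _ in range(4):
    k=m&(abs(n-np.polyval(sl,u))<.006); sl=np.polyfit(u[k],n[k],1)
ang=.94+np.arctan(sl[0]); print(k.sum(),m.sum(),"plane angle",ang,"offset",sl[1])
b=cloud(np.load("side0.npz")); rgb0=np.load("side0.npz")["color"].astype(int)
for nm,v,u_ in(("watch",(170,192),(330,348)),("loupe",(232,256),(268,290)),("vent",(215,245),(300,320))):
    for im in(rgb0,c["color"].astype(int)):
        q=im[v[0]:v[1],u_[0]:u_[1]]; yy,xx=np.nonzero((q.max(-1)<75)if nm!="vent" else q[...,2]>q[...,0]+50); print(nm,len(xx),xx.mean()+u_[0] if len(xx) else 0,yy.mean()+v[0] if len(yy) else 0)
if .84<ang<1.04: manip.hand_in(); print("handed in",manip.get_state()["time"])
E
```

```text
952 1090 plane angle 0.9293911223704713 offset 0.011343727727132696
watch 0 0 0
watch 18 338.6666666666667 179.16666666666666
loupe 77 279.4935064935065 248.64935064935065
loupe 87 279.367816091954 248.11494252873564
vent 85 309.08235294117645 226.2
vent 85 309.08235294117645 226.2
the job is handed in; nothing more can be done
the job is handed in; nothing more can be done
```

The job is handed in at about 22 s of the 54 s allowed, with the arm holding the lid by its handle just below the balance point. No verdict is reported.

- **Vent:** I pressed the blue plunger down 10 mm to its stop, where the force jumped from 7 to 15 N, and kept it down for 1 s. It came back up, and its pixel position is the same as at the start.
- **Lid:** I took the lid by the handle and raised it to about 1.25 rad, past the balance point. I then eased it back and held it there. The final angle is 0.94 rad by arm kinematics and 0.93 rad by a plane fit in the side camera.
- **Disagreement:** An earlier, cruder angle estimate read 1.02 rad (side) and 1.11 rad (top). I rejected it because it included the ring's thickness and probably some gripper pixels, and the top reading rested on only 20 pixels.
- **Side force:** A sideways force of about 5 N stayed on the grip throughout. I left it because the lid moved freely.
- **Other things:** The loupe's pixel position is unchanged. The watch was hidden in the first side picture, so I could not compare its position by number; it looks to be in place. I checked the rest only by eye, and nothing appears to have moved.

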